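# Heft the archive tins and hold up the one with the steel book weight

### The job

One of the three identical closed tins on the tray holds the steel book weight, the others only a wooden stamp. Going from the left tin to the right one as the robot sees them, lift each clear of the tray by a few centimetres for a moment to feel its weight and set it back upright on the tray before taking the next (the last may stay in hand if it is the heaviest); then hold the heaviest up, upright and still, its underside 15 cm above the desk, and finish while holding it, with the other two standing on the tray. Set the tins down rather than dropping them, tip none over, and do not disturb the book, rubber stamp and stapler.

Things in the scene. Friction and masses are not known exactly. Their poses are not given: they have to be found in the camera images.
- tray: Fixed flat dark wooden tray, 180 (its x) by 450 mm (its y), floor 8 mm thick, rim 8 mm wide and 16 mm high above the desk. The tins stand in a row along its y, about 130 mm apart, up to 25 mm off its centre line. Origin: centre of the underside, at desk height; z up.
- tin_left: The left of three identical closed metal tins on the tray, as the robot sees them (left: +y). Straight cylinder 56 mm in diameter, 85 mm tall over its fixed, flush lid (top 12 mm). Origin: centre of the underside; z up. Weighs 200 to 280 g with a stamp inside, 540 to 660 g with the steel weight (any of the three may have it); what is inside may shift a few mm.
- tin_middle: The middle of three identical closed metal tins on the tray, as the robot sees them (left: +y). Straight cylinder 56 mm in diameter, 85 mm tall over its fixed, flush lid (top 12 mm). Origin: centre of the underside; z up. Weighs 200 to 280 g with a stamp inside, 540 to 660 g with the steel weight (any of the three may have it); what is inside may shift a few mm.
- tin_right: The right of three identical closed metal tins on the tray, as the robot sees them (left: +y). Straight cylinder 56 mm in diameter, 85 mm tall over its fixed, flush lid (top 12 mm). Origin: centre of the underside; z up. Weighs 200 to 280 g with a stamp inside, 540 to 660 g with the steel weight (any of the three may have it); what is inside may shift a few mm.
- book: Bystander: closed blue book lying flat beyond the tray, 130 by 190 by 30 mm. Origin: centre of the underside.
- rubber_stamp: Bystander: rubber stamp with a wooden knob, foot 45 by 60 mm, 68 mm tall, beyond the tray. Origin: centre of the underside.
- stapler: Bystander: black stapler, 36 by 130 mm, about 55 mm tall, beyond the tray. Origin: centre of the underside.

How it is judged:
On the way, in this order (a step that is already met when the one before it is completed fails the run):
1. the left tin is lifted clear of the tray in the gripper, the others standing (height (world z) of tin_left above 0.025 m and contact force between tin_left and the fingers above 0.5 N and contact force between tin_left and tray below 0.05 N and contact force between each of tin_middle, tin_right and tray above 0.5 N and angle between each of tin_middle, tin_right's own z axis and vertical below 0.1 rad and height (world z) of each of tin_middle, tin_right below 0.012 m), for 0.2 s.
2. the left tin is back on the tray and the middle tin is lifted clear (height (world z) of tin_middle above 0.025 m and contact force between tin_middle and the fingers above 0.5 N and contact force between tin_middle and tray below 0.05 N and contact force between each of tin_left, tin_right and tray above 0.5 N and angle between each of tin_left, tin_right's own z axis and vertical below 0.1 rad and height (world z) of each of tin_left, tin_right below 0.012 m), for 0.2 s.
3. the middle tin is back on the tray and the right tin is lifted clear (height (world z) of tin_right above 0.025 m and contact force between tin_right and the fingers above 0.5 N and contact force between tin_right and tray below 0.05 N and contact force between each of tin_left, tin_middle and tray above 0.5 N and angle between each of tin_left, tin_middle's own z axis and vertical below 0.1 rad and height (world z) of each of tin_left, tin_middle below 0.012 m), for 0.2 s.
At the end, for the whole second after the job is handed in: The heaviest tin is held still in the gripper, its underside more than 100 mm above the desk, within 0.35 rad of upright, touching neither tray nor other tins; the other two stand upright (0.1 rad) at rest on the tray floor, each pressing on it with less than 4 N, which only the two light tins do (((height (world z) of tin_left above 0.1 m and angle between tin_left's own z axis and vertical below 0.35 rad and linear speed of tin_left below 0.05 m/s and contact force between tin_left and the fingers above 1 N and contact force between tin_left and tray below 0.05 N and (contact force between tin_middle and tray above 0.5 N and angle between tin_middle's own z axis and vertical below 0.1 rad and height (world z) of tin_middle below 0.012 m) and contact force between each of tin_middle, tin_right and tray below 4 N and contact force between tin_left and tin_middle below 0.05 N and linear speed of each of tin_middle, tin_right below 0.03 m/s and (contact force between tin_right and tray above 0.5 N and angle between tin_right's own z axis and vertical below 0.1 rad and height (world z) of tin_right below 0.012 m) and contact force between tin_left and tin_right below 0.05 N) or (height (world z) of tin_middle above 0.1 m and angle between tin_middle's own z axis and vertical below 0.35 rad and linear speed of tin_middle below 0.05 m/s and contact force between tin_middle and the fingers above 1 N and contact force between tin_middle and tray below 0.05 N and (contact force between tin_left and tray above 0.5 N and angle between tin_left's own z axis and vertical below 0.1 rad and height (world z) of tin_left below 0.012 m) and contact force between each of tin_left, tin_right and tray below 4 N and contact force between tin_middle and tin_left below 0.05 N and linear speed of each of tin_left, tin_right below 0.03 m/s and (contact force between tin_right and tray above 0.5 N and angle between tin_right's own z axis and vertical below 0.1 rad and height (world z) of tin_right below 0.012 m) and contact force between tin_middle and tin_right below 0.05 N) or (height (world z) of tin_right above 0.1 m and angle between tin_right's own z axis and vertical below 0.35 rad and linear speed of tin_right below 0.05 m/s and contact force between tin_right and the fingers above 1 N and contact force between tin_right and tray below 0.05 N and (contact force between tin_left and tray above 0.5 N and angle between tin_left's own z axis and vertical below 0.1 rad and height (world z) of tin_left below 0.012 m) and contact force between each of tin_left, tin_middle and tray below 4 N and contact force between tin_right and tin_left below 0.05 N and linear speed of each of tin_left, tin_middle below 0.03 m/s and (contact force between tin_middle and tray above 0.5 N and angle between tin_middle's own z axis and vertical below 0.1 rad and height (world z) of tin_middle below 0.012 m) and contact force between tin_right and tin_middle below 0.05 N))); the arm keeps its last pose, push and grip.
It fails at once if a tin is tipped over (angle between any of tin_left, tin_middle, tin_right's own z axis and vertical above 0.7 rad).
It fails at once if a tin is dropped: it falls freely by more than about 10 mm ((contact force between tin_left and the fingers below 0.1 N and linear speed of tin_left above 0.45 m/s) or (contact force between tin_middle and the fingers below 0.1 N and linear speed of tin_middle above 0.45 m/s) or (contact force between tin_right and the fingers below 0.1 N and linear speed of tin_right above 0.45 m/s)).
It fails at once if the book, rubber stamp or stapler is shifted by more than 25 mm (distance of any of book, rubber_stamp, stapler from where it was at the start of the episode above 0.025 m).
It also fails if it takes over 67 s, if anything falls off the work surface, if the arm or the gripper's body presses on something with over 40 N, if the wrist force passes 120 N, or if a joint passes its speed limit or range.

### The arm

A 6-joint arm with a two-finger parallel gripper is mounted at the origin on the work surface. World frame = base frame: x ahead of the robot, y to its left, z up, the work surface at z = 0. Lengths are in m, angles in rad, forces in N, time in s.
With the tool pointing down it reaches from about 0.35 to 0.775 m from the base axis. Payload 5.5 kg.
Tool frame: the origin (TCP) lies between the finger pads; the fingertips stand 19 mm ahead of it and the grasp point (between the pads) is the TCP; z points along the fingers, x is the direction in which the jaws open and shut, and the axes are right-handed (so a half turn about z gives the same grasp; the last joint's range is limited). The gripper opens to 85 mm and grips with 20 to 120 N. Pads are 22 mm wide; open, the fingers measure 114 mm over their backs; the gripper's body (76 mm by 85 mm) begins 54 mm behind the grasp point. The pads swing forward as they close: fully open they stand 13 mm farther back than shut.
Start: joints at [-1.473, 0.313, 0.046, 1.304, 0, 1.431], TCP at [0.135, -0.559, 0.25] pointing down, gripper open.
Joint ranges: [-2.76, 2.76], [-0.86, 1.69], [-1.03, 1.26], [-2.2, 2.34], [-1.47, 1.5], [-3.14, 3.14]. Speed limits (rad/s): [2.57, 2.57, 3.14, 3.14, 3.14, 3.14].

### API

Orientations are given as a unit quaternion [w, x, y, z].
In Python, from workcell import env gives the robot as it stands. The module is installed in compiled form; this text tells all that it offers.
- The arm moves only by the tool carry_out, never from a script. Its argument "steps" is a list of rows, each a list of 7 numbers: the gripper command: -1 is shut, 1 is fully open, values between are in proportion, then the shift along the tool's x, y, z in m, then the turn, a rotation vector about the tool's x, y, z in rad. A call has 1 to 20 rows; each row shifts and turns the commanded pose from where the row before left it, along the tool's axes as they then stand; what a row does not reach is not made up. A row lasts 1/8 s, in which the tool goes at most 62.5 mm and 10.7 degrees, less where a joint would pass 70% of its speed; a pose out of reach is approached as far as the arm can. A call with a gripper value outside its range is refused whole. The fingers move at their own pace and stop on an object; "grip_force" is the grip in N (left out, the last holds). Time passes only in rows, so rows that do not move let the fingers close. It gives the time, the measured TCP pose, the force and the opening at its end, in the units of the state.
- env.get_state(): the state, without advancing time (a new reading comes with each control period).
- env.read_camera(name): name is "scene" or "top" or "wrist"; returns a dict with "color" (384x512x3 uint8, red, green, blue), "K" (3x3 intrinsics, pixels), "R" (3x3) and "t" (3): a world point X has camera coordinates R X + t. Camera axes: x right, y down, z forward; pixel columns grow to the right and rows downward; lengths in m; the calibration is good to about 2 mm. The wrist camera is an equidistant fisheye: a pixel r from the principal point sees the ray r / f radians off the axis. A picture is of the moment at which its call begins. There is no depth.
- env.hand_in(): hands the job in, once; it reports no verdict.
The state is a dict: "clock": time; "joint_pos": joint angles; "qvel": joint speeds; "tau": joint torques, N m; "tcp_pos": TCP position; "orientation": TCP orientation; "wrist_force": force on the tool from outside, world axes, zero at the start; "ft_torque": the same for the moment, N m; "finger_gap": finger opening in m.
Only numpy, scipy, OpenCV 4.12 (cv2) and the standard library are available. Lean on these libraries where they do the work, as an engineer would, in place of code of your own. Each camera call takes 0.05 s, during which the arm holds its last target. There are 200 camera calls.

## Working session

There is one attempt and no reset: what is moved stays moved. The work goes in short steps, Python scripts to look and compute and a tool call to move; the robot and the scene stay as the last step left them, time stands still between calls to the robot, and variables do not carry over. Pictures are saved under pics/ and viewed, about 8 in all and at most 12, crops included, and the job is handed in when it is done.

Besides the shell and the picture viewer there is one more tool, called after "Call:" as a command line: name --pt "numbers of a row" for each row, then --argument value for the rest. carry_out: Moves the arm, as the interface text tells. Its arguments: {"type":"object","properties":{"steps":{"type":"array","items":{"type":"array","items":{"type":"number"}}},"grip_force":{"type":"number"}},"required":["steps"]}

```bash
mkdir -p pics; python3 - <<'E'
from workcell import env
import cv2,numpy as np
s=env.get_state(); print({k:np.round(v,3).tolist() for k,v in s.items()})
a=[]
for n in("top","scene"):
    c=env.read_camera(n); cv2.imwrite(f"pics/{n}0.png",c["color"][:,:,::-1]); print(n,c["K"].tolist(),np.round(c["R"],3).tolist(),np.round(c["t"],3).tolist())
    np.savez(f"{n}0.npz",**c)
E
```

```text
{'clock': 0.0, 'joint_pos': [-1.473, 0.314, 0.045, 1.304, 0.0, 1.431], 'qvel': [-0.001, -0.0, -0.0, -0.001, -0.001, -0.0], 'tau': [-0.001, -48.063, 29.853, 0.019, -0.0, 0.0], 'tcp_pos': [0.135, -0.558, 0.249], 'orientation': [-0.001, 0.786, -0.618, -0.001], 'wrist_force': [1.004, -0.529, -0.261], 'ft_torque': [0.026, 0.001, -0.03], 'finger_gap': 0.085}
top [[468.6028471044963, 0.0, 246.8642130832256], [0.0, 468.6028471044963, 189.69237372197983], [0.0, 0.0, 1.0]] [[-0.121, -0.993, -0.005], [-0.972, 0.119, -0.202], [0.201, -0.02, -0.979]] [0.116, 0.629, 0.814]
scene [[403.9529162282591, 0.0, 256.7289511840551], [0.0, 403.9529162282591, 188.14086224285646], [0.0, 0.0, 1.0]] [[-0.646, 0.764, -0.013], [0.651, 0.541, -0.533], [-0.4, -0.353, -0.846]] [0.367, -0.412, 1.1]
```

View pics/top0.png

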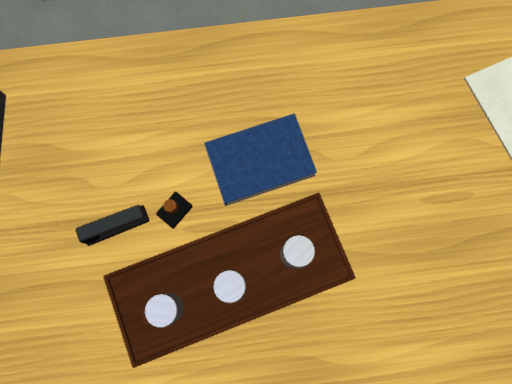

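View pics/scene0.png

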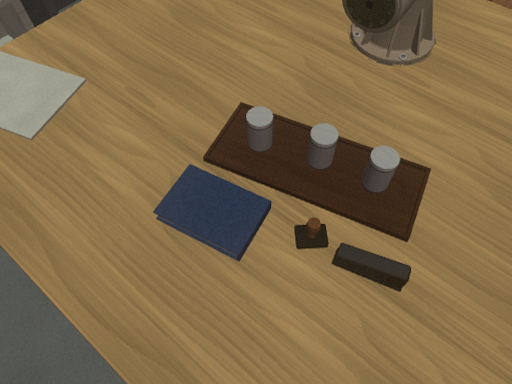

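Top view: the lids are at (161,311), (230,287) and (299,251), left to right. The stapler, stamp and book lie beyond the tray.

```bash
cat > h.py <<'E'
import numpy as np,cv2
def ray(c,u,v,z):
    d=np.linalg.inv(c["K"])@[u,v,1]; d=c["R"].T@d; o=-c["R"].T@c["t"]
    return o+d*(z-o[2])/d[2]
def lids(c,box=None):
    hsv=cv2.cvtColor(c["color"],cv2.COLOR_RGB2HSV)
    m=((hsv[...,1]<50)&(hsv[...,2]>150)).astype(np.uint8)
    cs,_=cv2.findContours(m,0,2); r=[]
    for k in cs:
        if 300<cv2.contourArea(k)<3000 and len(k)>5:
            (u,v),ax,_=cv2.fitEllipse(k); r.append((u,v,ax))
    return sorted(r)
E
python3 - <<'E'
from h import *
c=dict(np.load("top0.npz"))
for u,v,ax in lids(c): print(u,v,ax,np.round(ray(c,u,v,.093),4))
for n,p in dict(tl=(105,277),tr=(319,194),br=(354,277),bl=(134,366)).items(): print(n,np.round(ray(c,*p,.016),3))
for n,p in dict(stap1=(82,238),stamp=(174,210),stap2=(142,212),bk=(226,203),bk2=(315,175)).items(): print(n,np.round(ray(c,*p,.03),3))
c=dict(np.load("scene0.npz"))
for u,v in ((260,117),(324,134),(384,157)): print("scene",np.round(ray(c,u,v,.093),3))
E
```

```text
160.28955078125 310.29669189453125 (30.81987190246582, 32.26218795776367) [0.44   0.2134 0.093 ]
228.86129760742188 286.0435791015625 (30.93889045715332, 31.33500862121582) [0.4663 0.0915 0.093 ]
298.4827575683594 250.55288696289062 (30.130369186401367, 30.80521011352539) [ 0.5124 -0.0374  0.093 ]
464.81207275390625 77.30509948730469 (44.206912994384766, 49.135372161865234) [ 0.7985 -0.398   0.093 ]
tl [0.512 0.328 0.016]
tr [ 0.622 -0.102  0.016]
br [ 0.455 -0.144  0.016]
bl [0.345 0.284 0.016]
stap1 [0.59  0.363 0.03 ]
stamp [0.623 0.183 0.03 ]
stap2 [0.626 0.245 0.03 ]
bk [0.624 0.082 0.03 ]
bk2 [ 0.658 -0.098  0.03 ]
scene [ 0.515 -0.035  0.093]
scene [0.468 0.091 0.093]
scene [0.442 0.212 0.093]
```

Both views agree to about 2 mm. I'll go to a point above the tray, turning the jaws across it. That also keeps joint 6 within its range.

Call:
carry_out --pt "1 -0.036 -0.04 0 0 0 0" --pt "1 -0.036 -0.04 0 0 0 0" --pt "1 -0.036 -0.04 0 0 0 0" --pt "1 -0.036 -0.04 0 0 0 0" --pt "1 -0.036 -0.04 0 0 0 0" --pt "1 -0.036 -0.04 0 0 0 0" --pt "1 -0.036 -0.04 0 0 0 0" --pt "1 -0.036 -0.04 0 0 0 0" --pt "1 -0.036 -0.04 0 0 0 0" --pt "1 -0.036 -0.04 0 0 0 0" --pt "1 -0.036 -0.04 0 0 0 0" --pt "1 0 0 0 0 0 -0.17" --pt "1 0 0 0 0 0 -0.17" --pt "1 0 0 0 0 0 -0.17" --pt "1 0 0 0 0 0 -0.17" --pt "1 0 0 0 0 0 -0.17" --pt "1 0 0 0 0 0 -0.17" --pt "1 0 0 0 0 0 -0.17" --pt "1 0 0 0 0 0 -0.17" --pt "1 0 0 0 0 0 -0.17" --grip_force 40

```text
clock: 2.6
tcp_pos: [0.4694, -0.0703, 0.2498]
orientation: [-0.0, 0.995, 0.101, -0.0]
wrist_force: [-0.9, 0.3, 0.1]
finger_gap: 0.0855
```

```bash
cat >> h.py <<'E'
from scipy.spatial.transform import Rotation as Ro
def go(env,p):
    s=env.get_state(); q=np.array(s["orientation"]); R=Ro.from_quat(q[[1,2,3,0]]).as_matrix()
    print("t",s["clock"],"tcp",np.round(s["tcp_pos"],4),"R",np.round(R,3).tolist(),"F",np.round(s["wrist_force"],2),"gap",round(float(s["finger_gap"]),4),"q",np.round(s["joint_pos"],2))
    for x in np.atleast_2d(p): print("tool shift to",x,np.round(R.T@(x-s["tcp_pos"]),4))
E
python3 - <<'E'
from h import *
from workcell import env
go(env,[[.441,.213,.2],[.467,.091,.2],[.514,-.036,.2]])
E
```

```text
t 2.6 tcp [ 0.4694 -0.0703  0.2498] R [[0.98, 0.201, -0.001], [0.201, -0.98, 0.0], [-0.001, -0.0, -1.0]] F [-0.91  0.28  0.09] gap 0.0855 q [-0.32  0.12 -0.2   1.25 -0.    1.05]
tool shift to [0.441 0.213 0.2  ] [ 0.0292 -0.2832  0.0499]
tool shift to [0.467 0.091 0.2  ] [ 0.0301 -0.1584  0.0499]
tool shift to [ 0.514 -0.036  0.2  ] [ 0.0506 -0.0246  0.0498]
```

Call:
carry_out --pt "1 0.005 -0.0472 0.008 0 0 0" --pt "1 0.005 -0.0472 0.008 0 0 0" --pt "1 0.005 -0.0472 0.008 0 0 0" --pt "1 0.005 -0.0472 0.008 0 0 0" --pt "1 0.005 -0.0472 0.008 0 0 0" --pt "1 0.004 -0.0472 0.01 0 0 0" --pt "1 0 0 0 0 0 0" --pt "1 0 0 0 0 0 0"

```text
clock: 3.6
tcp_pos: [0.4424, 0.213, 0.2]
orientation: [0.0, 0.995, 0.099, -0.0]
wrist_force: [0.2, -0.5, 0.7]
finger_gap: 0.0855
```

```bash
python3 - <<'E'
from h import *
from workcell import env
go(env,[[.441,.213,.15]])
c=env.read_camera("wrist"); cv2.imwrite("pics/w1.png",c["color"][:,:,::-1]); np.savez("w1.npz",**c)
E
```

```text
t 3.6 tcp [0.4424 0.213  0.2   ] R [[0.98, 0.197, -0.001], [0.197, -0.98, -0.001], [-0.001, 0.001, -1.0]] F [ 0.18 -0.49  0.72] gap 0.0855 q [ 0.29  0.17 -0.26  1.14 -0.    1.66]
tool shift to [0.441 0.213 0.15 ] [-0.0014 -0.0004  0.05  ]
```

View pics/w1.png

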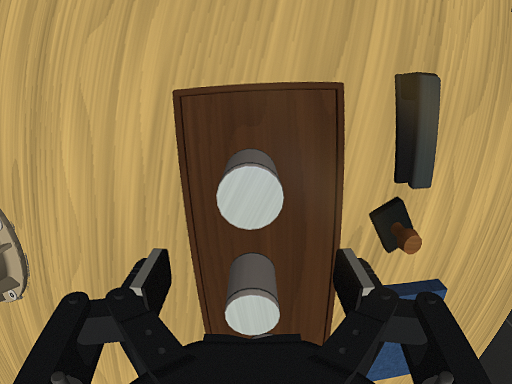

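The wrist view shows the left lid at about (250,198), the middle lid at (252,315), and the fingers on both sides with room to spare. I'll cast those rays.

```bash
cat >> h.py <<'E'
def wray(c,u,v,z):
    K=c["K"]; a=np.array([(u-K[0,2])/K[0,0],(v-K[1,2])/K[1,1]]); r=np.hypot(*a)
    d=c["R"].T@np.r_[np.sin(r)*a/r,np.cos(r)]; o=-c["R"].T@c["t"]
    return o+d*(z-o[2])/d[2]
E
python3 - <<'E'
from h import *
c=dict(np.load("w1.npz"))
for p in ((250,198),(217,198),(284,198),(252,314)): print(p,np.round(wray(c,*p,.093),4))
E
```

```text
(250, 198) [0.4405 0.2154 0.093 ]
(217, 198) [0.414  0.2101 0.093 ]
(284, 198) [0.4678 0.2209 0.093 ]
(252, 314) [0.4662 0.0958 0.093 ]
```

Call:
carry_out --pt "1 -0.001 -0.001 0.029 0 0 0" --pt "1 0 0 0.029 0 0 0" --pt "1 0 0 0.029 0 0 0" --pt "1 0 0 0.029 0 0 0" --pt "1 0 0 0.025 0 0 0" --pt "1 0 0 0 0 0 0" --pt "1 0 0 0 0 0 0" --pt "-1 0 0 0 0 0 0" --pt "-1 0 0 0 0 0 0" --pt "-1 0 0 0 0 0 0" --pt "-1 0 0 0 0 0 0" --pt "-1 0 0 0 0 0 0" --pt "-1 0 0 0 0 0 0" --pt "-1 0 0 0 0 0 0" --pt "-1 0 0 0 0 0 0" --grip_force 60

```text
clock: 5.52
tcp_pos: [0.4423, 0.214, 0.0607]
orientation: [0.0, 0.995, 0.098, 0.001]
wrist_force: [-0.6, -1.4, 7.3]
finger_gap: 0.0551
```

Call:
carry_out --pt "-1 0 0 -0.004 0 0 0" --pt "-1 0 0 -0.006 0 0 0" --pt "-1 0 0 -0.008 0 0 0" --pt "-1 0 0 -0.01 0 0 0" --pt "-1 0 0 -0.01 0 0 0" --pt "-1 0 0 -0.006 0 0 0" --pt "-1 0 0 -0.004 0 0 0" --pt "-1 0 0 0 0 0 0" --pt "-1 0 0 0 0 0 0" --pt "-1 0 0 0 0 0 0" --pt "-1 0 0 0 0 0 0" --pt "-1 0 0 0 0 0 0" --pt "-1 0 0 0 0 0 0"

```text
clock: 7.15
tcp_pos: [0.4416, 0.2138, 0.1072]
orientation: [0.0, 0.995, 0.098, -0.0]
wrist_force: [-0.0, -1.1, -2.2]
finger_gap: 0.0553
```

```bash
cat >> h.py <<'E'
def look(env,n,cam="scene"):
    f=[]
    for i in range(5): c=env.read_camera(cam); s=env.get_state(); f.append(np.r_[s["wrist_force"],s["tau"][1:3]])
    print("F mean",np.round(np.mean(f,0),2),"std",np.round(np.std(f,0),2)); cv2.imwrite(f"pics/{n}.png",c["color"][:,:,::-1])
E
python3 - <<'E'
from h import *
from workcell import env
look(env,"s1"); go(env,[.4423,.214,.06])
E
```

```text
F mean [ -0.2   -0.27  -2.54 -41.7   27.  ] std [0.29 0.49 0.5  0.   0.  ]
t 7.4 tcp [0.4416 0.2138 0.1073] R [[0.981, 0.196, 0.0], [0.196, -0.981, -0.0], [0.0, 0.0, -1.0]] F [ 0.2  -1.11 -3.16] gap 0.0551 q [ 0.29  0.25 -0.41  0.91 -0.    1.66]
tool shift to [0.4423 0.214  0.06  ] [ 0.0007 -0.      0.0473]
```

View pics/s1.png

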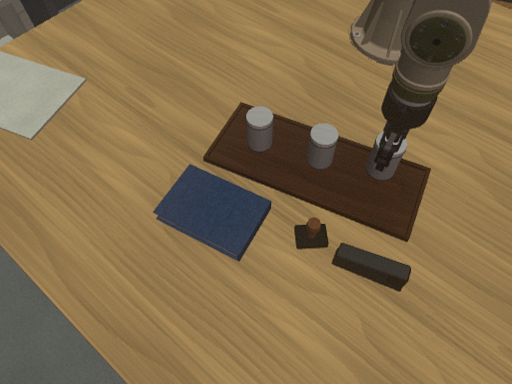

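Wrist force is −2.5 N, so about 260 g: light. The picture shows the tin upright and clear of the tray. I'll set it back slowly.

Call:
carry_out --pt "-1 0 0 0.006 0 0 0" --pt "-1 0 0 0.009 0 0 0" --pt "-1 0 0 0.009 0 0 0" --pt "-1 0 0 0.008 0 0 0" --pt "-1 0 0 0.005 0 0 0" --pt "-1 0 0 0.003 0 0 0" --pt "-1 0 0 0.002 0 0 0" --pt "-1 0 0 0.002 0 0 0" --pt "-1 0 0 0.001 0 0 0" --pt "-1 0 0 0.001 0 0 0" --pt "-1 0 0 0 0 0 0" --pt "-1 0 0 0 0 0 0" --pt "-1 0 0 0 0 0 0"

```text
clock: 9.02
tcp_pos: [0.4417, 0.2138, 0.0613]
orientation: [0.0, 0.995, 0.098, 0.0]
wrist_force: [0.7, -0.0, -2.3]
finger_gap: 0.0548
```

Call:
carry_out --pt "-1 0 0 0.001 0 0 0" --pt "-1 0 0 0.001 0 0 0" --pt "-1 0 0 0 0 0 0" --pt "-1 0 0 0 0 0 0" --pt "-1 0 0 0 0 0 0"

```text
clock: 9.65
tcp_pos: [0.4418, 0.2139, 0.0607]
orientation: [-0.0, 0.995, 0.098, 0.001]
wrist_force: [-4.2, -1.8, 10.7]
finger_gap: 0.0549
```

Contact (+10.7 N). Next: open, rise, move over to the middle tin.

Call:
carry_out --pt "0 0 0 0 0 0 0" --pt "1 0 0 0 0 0 0" --pt "1 0 0 0 0 0 0" --pt "1 0 0 0 0 0 0" --pt "1 0 0 0 0 0 0" --pt "1 0 0 0 0 0 0" --pt "1 0 0 -0.01 0 0 0" --pt "1 0 0 -0.04 0 0 0" --pt "1 0 0 -0.045 0 0 0" --pt "1 0 0 -0.045 0 0 0" --pt "1 0 0.041 0 0 0 0" --pt "1 0 0.041 0 0 0 0" --pt "1 0 0.042 0 0 0 0" --pt "1 0 0 0 0 0 0" --pt "1 0 0 0 0 0 0"

```text
clock: 11.52
tcp_pos: [0.4658, 0.0923, 0.1997]
orientation: [-0.0, 0.995, 0.098, 0.0]
wrist_force: [-0.4, 0.8, -0.5]
finger_gap: 0.0854
```

```bash
python3 - <<'E'
from h import *
from workcell import env
look(env,"w2","wrist"); go(env,[[.467,.092,.055]])
c=env.read_camera("wrist"); np.savez("w2.npz",**c)
E
```

```text
F mean [ 3.000e-02 -3.200e-01 -1.700e-01 -3.719e+01  2.877e+01] std [0.25 0.52 0.55 0.02 0.02]
t 11.775 tcp [0.4657 0.0931 0.1993] R [[0.98, 0.197, -0.0], [0.197, -0.98, -0.0], [-0.0, -0.0, -1.0]] F [0.21 0.05 0.23] gap 0.085 q [ 0.03  0.14 -0.3   1.13 -0.    1.4 ]
tool shift to [0.467 0.092 0.055] [0.0011 0.0013 0.1443]
```

View pics/w2.png

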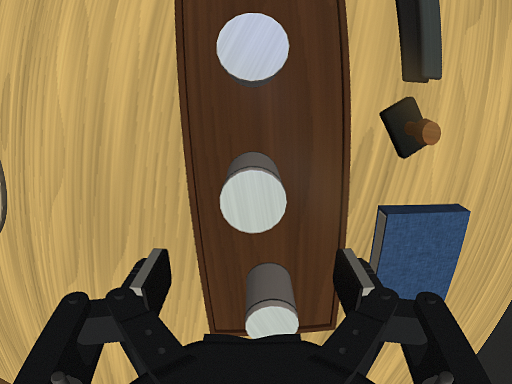

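The left tin stands where it was, with its lid at (252,47). The middle lid at (253,200) is almost centred between the fingers, so I'll descend, grip and lift.

Call:
carry_out --pt "1 0.002 0.001 0.029 0 0 0" --pt "1 0 0 0.029 0 0 0" --pt "1 0 0 0.029 0 0 0" --pt "1 0 0 0.029 0 0 0" --pt "1 0 0 0.025 0 0 0" --pt "1 0 0 0 0 0 0" --pt "1 0 0 0 0 0 0" --pt "-1 0 0 0 0 0 0" --pt "-1 0 0 0 0 0 0" --pt "-1 0 0 0 0 0 0" --pt "-1 0 0 0 0 0 0" --pt "-1 0 0 0 0 0 0" --pt "-1 0 0 0 0 0 0" --pt "-1 0 0 0 0 0 0" --pt "-1 0 0 0 0 0 0"

```text
clock: 13.7
tcp_pos: [0.4683, 0.0916, 0.0596]
orientation: [0.0, 0.995, 0.098, 0.001]
wrist_force: [-3.2, -0.1, 7.1]
finger_gap: 0.0549
```

Call:
carry_out --pt "-1 0 0 -0.004 0 0 0" --pt "-1 0 0 -0.006 0 0 0" --pt "-1 0 0 -0.008 0 0 0" --pt "-1 0 0 -0.01 0 0 0" --pt "-1 0 0 -0.01 0 0 0" --pt "-1 0 0 -0.006 0 0 0" --pt "-1 0 0 -0.004 0 0 0" --pt "-1 0 0 0 0 0 0" --pt "-1 0 0 0 0 0 0" --pt "-1 0 0 0 0 0 0" --pt "-1 0 0 0 0 0 0" --pt "-1 0 0 0 0 0 0" --pt "-1 0 0 0 0 0 0"

```text
clock: 15.32
tcp_pos: [0.468, 0.0916, 0.1062]
orientation: [0.0, 0.995, 0.098, -0.0]
wrist_force: [-0.2, -0.2, -5.2]
finger_gap: 0.0551
```

```bash
python3 - <<'E'
from h import *
from workcell import env
look(env,"s2"); go(env,[.467,.092,.06])
E
```

```text
F mean [-3.000e-02  2.300e-01 -5.830e+00 -4.159e+01  2.790e+01] std [0.37 0.61 0.22 0.   0.  ]
t 15.575 tcp [0.468  0.0916 0.1063] R [[0.981, 0.196, 0.0], [0.196, -0.981, -0.0], [0.0, 0.0, -1.0]] F [-0.1   0.73 -6.21] gap 0.0555 q [ 0.02  0.22 -0.45  0.9  -0.    1.4 ]
tool shift to [0.467 0.092 0.06 ] [-0.001  -0.0006  0.0463]
```

View pics/s2.png

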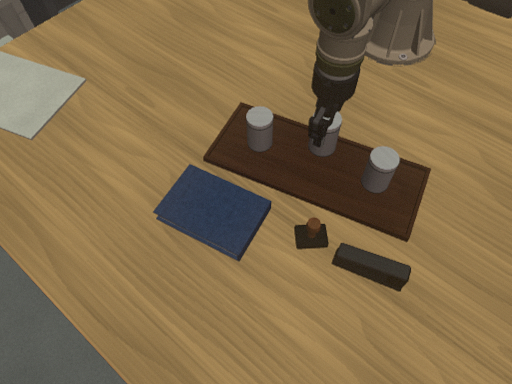

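The middle tin pulls with 5.8 N (about 595 g), so it is the heavy one, and it is clear and upright. I'll set it back, then feel the right one as asked.

Call:
carry_out --pt "-1 0 0 0.006 0 0 0" --pt "-1 0 0 0.009 0 0 0" --pt "-1 0 0 0.009 0 0 0" --pt "-1 0 0 0.008 0 0 0" --pt "-1 0 0 0.005 0 0 0" --pt "-1 0 0 0.003 0 0 0" --pt "-1 0 0 0.002 0 0 0" --pt "-1 0 0 0.002 0 0 0" --pt "-1 0 0 0.001 0 0 0" --pt "-1 0 0 0.001 0 0 0" --pt "-1 0 0 0.001 0 0 0" --pt "-1 0 0 0 0 0 0" --pt "-1 0 0 0 0 0 0" --pt "-1 0 0 0 0 0 0"

```text
clock: 17.32
tcp_pos: [0.4681, 0.0916, 0.0596]
orientation: [0.0, 0.995, 0.098, 0.0]
wrist_force: [-2.9, 0.4, 3.5]
finger_gap: 0.055
```

Call:
carry_out --pt "0 0 0 0 0 0 0" --pt "1 0 0 0 0 0 0" --pt "1 0 0 0 0 0 0" --pt "1 0 0 0 0 0 0" --pt "1 0 0 0 0 0 0" --pt "1 0 0 0 0 0 0" --pt "1 0 0 -0.01 0 0 0" --pt "1 0 0 -0.04 0 0 0" --pt "1 0 0 -0.045 0 0 0" --pt "1 0 0 -0.045 0 0 0" --pt "1 0.007 0.045 0 0 0 0" --pt "1 0.007 0.045 0 0 0 0" --pt "1 0.006 0.044 0 0 0 0" --pt "1 0 0 0 0 0 0" --pt "1 0 0 0 0 0 0"

```text
clock: 19.2
tcp_pos: [0.5135, -0.0357, 0.1995]
orientation: [-0.0, 0.995, 0.098, -0.0]
wrist_force: [0.5, 0.3, 0.2]
finger_gap: 0.0852
```

```bash
python3 - <<'E'
from h import *
from workcell import env
look(env,"w3","wrist"); go(env,[[.514,-.036,.056]])
E
```

```text
F mean [ -0.    -0.1    0.29 -41.54  28.97] std [0.43 0.58 0.22 0.07 0.08]
t 19.45 tcp [ 0.5136 -0.0349  0.1995] R [[0.98, 0.197, 0.0], [0.197, -0.98, 0.0], [0.0, 0.0, -1.0]] F [ 0.56 -0.62  0.5 ] gap 0.0858 q [-0.22  0.22 -0.21  1.15  0.    1.15]
tool shift to [ 0.514 -0.036  0.056] [0.0002 0.0012 0.1435]
```

View pics/w3.png

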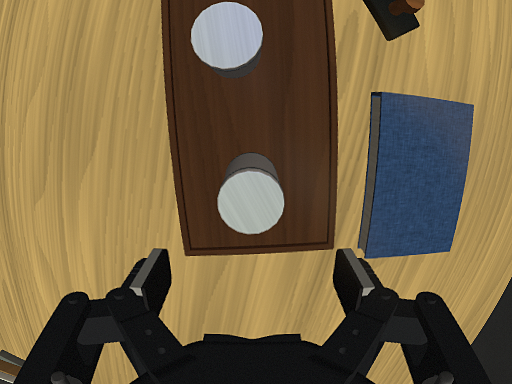

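The middle tin stands at (227,36). The right lid at (251,201) is centred. The fingertips stay above the book's 30 mm.

Call:
carry_out --pt "1 0.001 0.001 0.029 0 0 0" --pt "1 0 0 0.029 0 0 0" --pt "1 0 0 0.029 0 0 0" --pt "1 0 0 0.029 0 0 0" --pt "1 0 0 0.024 0 0 0" --pt "1 0 0 0 0 0 0" --pt "1 0 0 0 0 0 0" --pt "-1 0 0 0 0 0 0" --pt "-1 0 0 0 0 0 0" --pt "-1 0 0 0 0 0 0" --pt "-1 0 0 0 0 0 0" --pt "-1 0 0 0 0 0 0" --pt "-1 0 0 0 0 0 0" --pt "-1 0 0 0 0 0 0" --pt "-1 0 0 0 0 0 0"

```text
clock: 21.32
tcp_pos: [0.5157, -0.0369, 0.0607]
orientation: [0.0, 0.995, 0.098, 0.001]
wrist_force: [-1.9, -0.3, 5.4]
finger_gap: 0.0546
```

Call:
carry_out --pt "-1 0 0 -0.004 0 0 0" --pt "-1 0 0 -0.006 0 0 0" --pt "-1 0 0 -0.008 0 0 0" --pt "-1 0 0 -0.01 0 0 0" --pt "-1 0 0 -0.01 0 0 0" --pt "-1 0 0 -0.006 0 0 0" --pt "-1 0 0 -0.004 0 0 0" --pt "-1 0 0 0 0 0 0" --pt "-1 0 0 0 0 0 0" --pt "-1 0 0 0 0 0 0" --pt "-1 0 0 0 0 0 0" --pt "-1 0 0 0 0 0 0" --pt "-1 0 0 0 0 0 0"

```text
clock: 22.95
tcp_pos: [0.515, -0.0367, 0.1072]
orientation: [0.0, 0.995, 0.098, -0.0]
wrist_force: [-1.4, -0.5, -2.4]
finger_gap: 0.055
```

```bash
python3 - <<'E'
from h import *
from workcell import env
look(env,"s3"); go(env,[.514,-.036,.06])
E
```

```text
F mean [-4.000e-02 -4.000e-02 -2.660e+00 -4.450e+01  2.721e+01] std [0.23 0.23 0.36 0.   0.  ]
t 23.2 tcp [ 0.5151 -0.0367  0.1073] R [[0.981, 0.196, 0.0], [0.196, -0.981, -0.0], [0.0, 0.0, -1.0]] F [-0.44  0.09 -2.26] gap 0.0552 q [-0.23  0.29 -0.35  0.93 -0.    1.15]
tool shift to [ 0.514 -0.036  0.06 ] [-0.0009 -0.0009  0.0473]
```

View pics/s3.png

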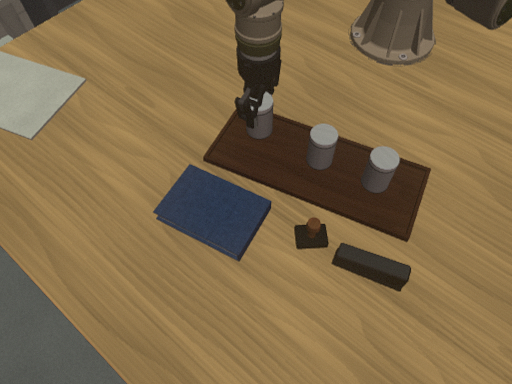

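The right tin pulls with 2.7 N (about 270 g), so it is light. The other two stand on the tray. I'll set it back.

Call:
carry_out --pt "-1 0 0 0.006 0 0 0" --pt "-1 0 0 0.009 0 0 0" --pt "-1 0 0 0.009 0 0 0" --pt "-1 0 0 0.008 0 0 0" --pt "-1 0 0 0.005 0 0 0" --pt "-1 0 0 0.003 0 0 0" --pt "-1 0 0 0.002 0 0 0" --pt "-1 0 0 0.002 0 0 0" --pt "-1 0 0 0.001 0 0 0" --pt "-1 0 0 0.001 0 0 0" --pt "-1 0 0 0.001 0 0 0" --pt "-1 0 0 0.0005 0 0 0" --pt "-1 0 0 0 0 0 0" --pt "-1 0 0 0 0 0 0" --pt "-1 0 0 0 0 0 0"

```text
clock: 25.08
tcp_pos: [0.5152, -0.0367, 0.0607]
orientation: [0.0, 0.995, 0.098, 0.0]
wrist_force: [-2.8, 1.9, 5.0]
finger_gap: 0.0551
```

Call:
carry_out --pt "0 0 0 0 0 0 0" --pt "1 0 0 0 0 0 0" --pt "1 0 0 0 0 0 0" --pt "1 0 0 0 0 0 0" --pt "1 0 0 0 0 0 0" --pt "1 0 0 0 0 0 0" --pt "1 0 0 -0.01 0 0 0" --pt "1 0 0 -0.04 0 0 0" --pt "1 0 0 -0.045 0 0 0" --pt "1 0 0 -0.045 0 0 0" --pt "1 -0.007 -0.045 0 0 0 0" --pt "1 -0.007 -0.045 0 0 0 0" --pt "1 -0.007 -0.045 0 0 0 0" --pt "1 0 0 0 0 0 0" --pt "1 0 0 0 0 0 0"

```text
clock: 26.95
tcp_pos: [0.4684, 0.0916, 0.2004]
orientation: [0.0, 0.995, 0.099, 0.001]
wrist_force: [-0.8, -0.6, -0.3]
finger_gap: 0.0852
```

```bash
python3 - <<'E'
from h import *
from workcell import env
look(env,"w4","wrist"); go(env,[[.468,.0916,.056]])
E
```

```text
F mean [ 2.500e-01 -4.000e-02  3.000e-02 -3.762e+01  2.872e+01] std [0.35 0.51 0.38 0.05 0.05]
t 27.2 tcp [0.4684 0.0907 0.1997] R [[0.981, 0.194, -0.0], [0.194, -0.981, -0.0], [-0.0, 0.0, -1.0]] F [-0.15  0.39  0.2 ] gap 0.0856 q [ 0.02  0.15 -0.29  1.13 -0.    1.4 ]
tool shift to [0.468  0.0916 0.056 ] [-0.0002 -0.001   0.1437]
```

View pics/w4.png

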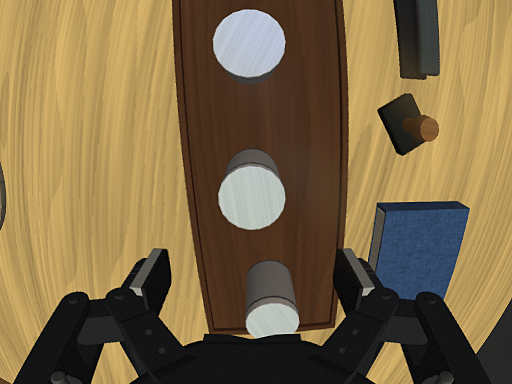

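All three tins stand upright, with the middle lid centred at (252,197). I'll grip it and raise it by 142 mm.

Call:
carry_out --pt "1 0 0 0.029 0 0 0" --pt "1 0 0 0.029 0 0 0" --pt "1 0 0 0.029 0 0 0" --pt "1 0 0 0.029 0 0 0" --pt "1 0 0 0.025 0 0 0" --pt "1 0 0 0 0 0 0" --pt "1 0 0 0 0 0 0" --pt "-1 0 0 0 0 0 0" --pt "-1 0 0 0 0 0 0" --pt "-1 0 0 0 0 0 0" --pt "-1 0 0 0 0 0 0" --pt "-1 0 0 0 0 0 0" --pt "-1 0 0 0 0 0 0" --pt "-1 0 0 0 0 0 0" --pt "-1 0 0 0 0 0 0"

```text
clock: 29.08
tcp_pos: [0.4688, 0.0916, 0.0602]
orientation: [0.0, 0.995, 0.098, 0.001]
wrist_force: [-0.7, -0.3, 7.0]
finger_gap: 0.055
```

Call:
carry_out --pt "-1 0 0 -0.004 0 0 0" --pt "-1 0 0 -0.007 0 0 0" --pt "-1 0 0 -0.01 0 0 0" --pt "-1 0 0 -0.014 0 0 0" --pt "-1 0 0 -0.018 0 0 0" --pt "-1 0 0 -0.02 0 0 0" --pt "-1 0 0 -0.02 0 0 0" --pt "-1 0 0 -0.018 0 0 0" --pt "-1 0 0 -0.014 0 0 0" --pt "-1 0 0 -0.01 0 0 0" --pt "-1 0 0 -0.006 0 0 0" --pt "-1 0 0 -0.003 0 0 0" --pt "-1 0 0 0 0 0 0" --pt "-1 0 0 0 0 0 0" --pt "-1 0 0 0 0 0 0" --pt "-1 0 0 0 0 0 0" --pt "-1 0 0 0 0 0 0" --pt "-1 0 0 0 0 0 0"

```text
clock: 31.32
tcp_pos: [0.4681, 0.0916, 0.2028]
orientation: [0.0, 0.995, 0.098, 0.0]
wrist_force: [0.8, -0.3, -5.9]
finger_gap: 0.0554
```

```bash
python3 - <<'E'
from h import *
from workcell import env
look(env,"s4"); go(env,[.468,.0916,.202]); print(np.abs(env.get_state()["qvel"]).max())
E
```

```text
F mean [-2.800e-01 -1.000e-02 -5.760e+00 -3.998e+01  3.101e+01] std [0.58 0.36 0.51 0.   0.  ]
t 31.575 tcp [0.468  0.0916 0.2028] R [[0.981, 0.196, 0.0], [0.196, -0.981, -0.0], [0.0, 0.0, -1.0]] F [-0.51  0.07 -4.79] gap 0.0549 q [ 0.02  0.15 -0.29  1.14 -0.    1.4 ]
tool shift to [0.468  0.0916 0.202 ] [-0.0001  0.      0.0008]
0.00205333982540066
```

View pics/s4.png

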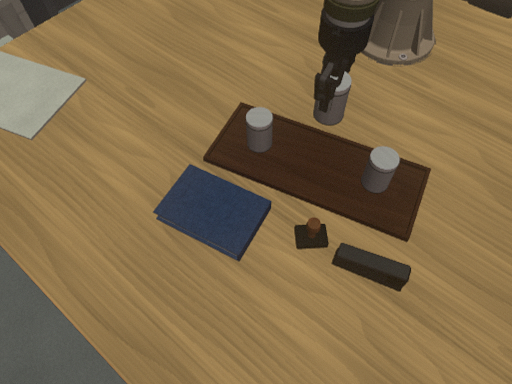

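The heavy tin hangs upright and still, with its underside about 15 cm up. The other two stand on the tray and the bystanders haven't moved. Handing in.

```bash
python3 -c "
from workcell import env
print(env.hand_in())"
```

```text
the job is handed in; nothing more can be done
None
```

The middle tin holds the steel weight, and the job was handed in with the arm holding it up; the interface reports no verdict. I lifted each tin from left to right, felt its weight and set it back on the tray.

| Tin | Downward force when lifted | Approximate mass |
|---|---|---|
| Left | 2.5 N | 260 g |
| Middle | 5.8 N | 595 g |
| Right | 2.7 N | 270 g |

**Last checks:** before hand-in at about 31.6 s of the allowed 67 s:
- **Held tin:** its weight read 5.8 N again. The tool was at z = 0.203 m, which puts the tin's underside about 15 cm above the desk. Joint speeds were near zero and it looked upright.
- **Other objects:** the last scene picture showed the left and right tins upright on the tray. The book, stamp and stapler had not visibly moved.
- **Failures:** no check failed or disagreed. While I was setting the left tin down, the force showed it still hanging, so I lowered it another 2 mm until it touched before opening the gripper.

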